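# Clear the tube rack and prime the bottle-top dispenser

### The arm

A 6-joint arm with a two-finger parallel gripper is mounted at the origin on the work surface. World frame = base frame: x ahead of the robot, y to its left, z up, the work surface at z = 0. Lengths are in m, angles in degrees, forces in N, time in s.
With the tool pointing down it reaches from about 0.3 to 0.75 m from the base axis. Payload 8.5 kg.
Tool frame: the origin (TCP) lies midway between the tips of the shut fingers; the grasp point (between the pads) lies 19 mm behind it; z points along the fingers, y is the line along which they close (so a half turn about z gives the same grasp; the last joint's range is limited). The gripper opens to 85 mm and grips with 20 to 120 N. Pads are 22 mm wide; open, the fingers measure 114 mm over their backs; the gripper's body (76 mm by 85 mm) begins 54 mm behind the grasp point. The pads swing forward as they close: fully open they stand 13 mm farther back than shut.
Start: joints at [-78.398, 21.807, 74.336, -0, 83.858, -12.336], TCP at [0.223, -0.503, 0.209] pointing down, gripper open.
Joint ranges: [-178.18, 178.18], [-50.72, 133.34], [12.68, 142.11], [-81.47, 261.47], [9.98, 163.14], [-165.26, 165.26]. Speed limits (degrees/s): [136.94, 136.94, 180, 180, 180, 180].

### API

Orientations are given as a 3x3 rotation matrix whose columns are the frame's x, y, z axes.
In Python, from rig import env gives the robot as it stands. The module is installed in compiled form; this text tells all that it offers.
- The arm moves only by the tool jog_arm, never from a script. Its argument "targets" is a list of rows, each a list of 6 numbers: the shift along the tool's x, y, z in cm, then the turn, a rotation vector about the tool's x, y, z in degrees. A call has 1 to 8 rows; each row is the pose to reach, as a shift and turn from the pose commanded when the call began, along the tool's axes at that moment; what a row does not reach only later rows make up. A row lasts 1/12 s, in which the tool goes at most 41.7 mm and 7.16 degrees, less where a joint would pass 70% of its speed; a pose out of reach is approached as far as the arm can. A call with a gripper value outside its range is refused whole. "hand" is the opening, from 0 (shut) to 1 (fully open), set as the call begins (left out, the last holds). The fingers move at their own pace and stop on an object; "newtons" is the grip in N (left out, the last holds). Time passes only in rows, so rows that repeat a pose let the fingers close. It gives the time, the measured TCP pose, the force, the opening and the grip force at its end, in the units of the state.
- env.observe(): the state, without advancing time (a new reading comes with each control period).
- env.get_image(name): name is "scene" or "top" or "wrist"; returns a dict with "frame" (420x560x3 uint8, red, green, blue), "depth" (420x560 float32, m along the optical axis (not along the pixel's ray), 0 where there is no reading), "fovy" (degrees; the focal length in pixels is half the picture's height over the tangent of half this angle, whatever the lens; pixels are square), "cx", "cy" (the principal point, pixels), "cam_to_world" (4x4, takes a point from camera to world coordinates). Camera axes: x right, y down, z forward; pixel columns grow to the right and rows downward; lengths in m; the calibration is good to about 2 mm. A picture is of the moment at which its call begins.
- env.close_job(): hands the job in; it is judged then, once.
Trained networks look in the newest picture that a camera, given by its name, has taken for a name from the list of things; names that differ only in an ending like _2 or _b are one class to them, and where a whole thing is asked for, a point or a joint stands for the part that bears it (a point fixed in the world has none). Each returns a list of dicts, best first, with "score" (0 to 1); they miss things now and then, are a little off and sometimes report something else, mostly with a low value. They report only what shows in the picture. A call takes as long as a camera call.
- env.regions_of(camera, target): "pixels" (420x560 bool, what is visible of it) and "point" ([row, column] in pixels, amid what is visible of it).
The state is a dict: "time_s": time; "q": joint angles; "qvel": joint speeds; "joint_efforts": joint torques, N m; "position": TCP position; "tool_rot": TCP orientation; "ft_force": force on the tool from outside, world axes, zero at the start; "wrist_torque": the same for the moment, N m; "grip_width": finger opening in m; "gripper_force": force on a finger pad.
Only numpy, scipy, OpenCV 4.12 (cv2) and the standard library are available. Lean on these libraries where they do the work, as an engineer would, in place of code of your own. Each camera call takes 0.05 s, during which the arm holds its last target. There are 200 camera calls.

### The job

Prime the amber bottle's dispenser into the blue beaker. The orange tube rack is in the way under the steel nozzle: keep it upright and set it down flat in the empty grey tray, then stand the beaker upright on the bench centred under the nozzle and let go of it, and then gently press the red plunger all the way down to its stop for a moment and let it spring back up. Do not press the plunger before the beaker is there, do not knock or force the dispenser, and leave the other things where they are.

Things in the scene. Friction and masses are not known exactly. Their poses are not given: they have to be found in the camera images.
- dispenser: amber bottle (diameter 68 mm, shoulder from 105 mm up, white pump collar of diameter 44 mm from 135 to 155 mm up) fixed to the bench, on a thin dark 110 mm square plate drawn flush with the bench. Origin: centre of its underside on the bench. Its x axis points from the nozzle towards the bottle and its z axis up: the nozzle sticks out to its -x, roughly towards the robot.
- nozzle (a point): open lower end of the steel nozzle, 118 mm above the bench. The nozzle is a rigid 8 mm tube: level, centred 145 mm up, from the collar out along the dispenser's -x to 95 mm from the bottle's axis, then straight down to this point. A gripper's body held upright over this spot would hit it: come in slanted from the open (-x) side, or set down short and slide.
- plunger_top (a point): centre of the top face of the red plunger head: a flat disc of diameter 38 mm and 12 mm thick on the bottle's axis, 219 mm above the bench when up. It moves with the plunger.
- plunger (a joint): plunger travel in m: 0 = up, grows as it is pressed straight down, rigid stop at 0.022. A spring pushes it back: about 3 N to start, about 8.5 N just before the stop.
- rack: orange tube rack, a block 130 mm (its x) by 56 mm (its y) by 70 mm high, with capped tubes fixed in it whose caps rise to 90 mm, mass about 0.35 kg (varies). Origin: centre of its underside. It starts on the bench under the nozzle, its x axis roughly along the dispenser's x, its far end almost touching the bottle.
- tray: empty grey tray fixed on the bench, 180 mm (its x) by 106 mm (its y), rim 14 mm high, walls 5 mm thick, inside 170 x 96 mm. Origin: centre of its underside. It may be on the robot's left or right.
- tray_floor (a point): centre of the tray's inner floor, 5 mm above the bench, axes as the tray's.
- beaker: blue plastic beaker, straight open cylinder, outside diameter 64 mm, wall 3 mm, 90 mm high, about 0.09 kg (varies). Origin: centre of its underside. It starts upright on the bench on the side away from the tray.
- tip_box: blue pipette-tip box, 85 x 125 x 80 high (mm); loose bystander, origin at the centre of its underside
- green_rack: green tube rack with white-capped tubes, 130 x 56 x 90 high (mm); loose bystander, origin at the centre of its underside
- yellow_rack: yellow tube rack with tubes, 130 x 56 x 90 high (mm); loose bystander, origin at the centre of its underside
- flask: green glass bottle with blue cap, diameter 70, 150 high (mm); loose bystander, origin at the centre of its underside
- vial: small amber bottle with black cap and paper label, diameter 44, 80 high, beside the dispenser (mm); loose bystander, origin at the centre of its underside

How it is judged:
By the outcome, as a careful person would: the job done as asked, in the order asked, and still so for the second after the job is handed in, with the robot touching nothing.
It also fails if it takes over 72 s, if anything falls off the work surface, if the arm or the gripper's body presses on something with over 40 N, if the wrist force passes 120 N, or if a joint passes its speed limit or range.

## Working session

There is one attempt and no reset: what is moved stays moved. The work goes in short steps, Python scripts to look and compute and a tool call to move; the robot and the scene stay as the last step left them, time stands still between calls to the robot, and variables do not carry over. Pictures are saved under pics/ and viewed, at most 10 in all, crops included, and the job is handed in when it is done.

Besides the shell and the picture viewer there is one more tool, called as a command line: name --pt "numbers of a row" for each row, then --argument value for the rest. jog_arm: Moves the arm, as the interface text tells. Its arguments: {"type":"object","properties":{"targets":{"type":"array","items":{"type":"array","items":{"type":"number"}}},"hand":{"type":"number"},"newtons":{"type":"number"}},"required":["targets"]}

```bash
mkdir -p pics; cat > h.py <<'E'
import numpy as np, cv2
from rig import env
def cloud(im):
    d=im["depth"]; H,W=d.shape; f=H/2/np.tan(np.radians(im["fovy"])/2)
    v,u=np.mgrid[:H,:W]
    P=np.stack([(u-im["cx"])/f*d,(v-im["cy"])/f*d,d],-1)
    T=np.array(im["cam_to_world"]); return P@T[:3,:3].T+T[:3,3]
def save(im,n): cv2.imwrite("pics/"+n+".png",im["frame"][...,::-1])
E
python3 - <<'E'
from h import *
np.set_printoptions(precision=3,suppress=True)
ims={}
for c in ["scene","top"]:
    im=env.get_image(c); save(im,c+"1"); X=cloud(im); ok=im["depth"]>0
    print(c,im["fovy"],np.array(im["cam_to_world"])[:3].round(3).tolist())
    for t in ["dispenser","plunger_top","nozzle","rack","tray","beaker","tip_box","green_rack","yellow_rack","flask","vial"]:
        for r in env.regions_of(c,t)[:2]:
            m=r["pixels"]&ok; p=X[m]
            if len(p)==0: continue
            zt=np.percentile(p[:,2],97); q=p[p[:,2]>zt-.006]
            print(t,round(r["score"],2),np.round(r["point"]),m.sum(),"lo",np.percentile(p,3,0),"hi",np.percentile(p,97,0),"topmed",np.median(q,0), cv2.minAreaRect((q[:,:2]*1000).astype(np.float32)) )
print(env.observe())
E
```

```text
scene 51.838561471112065 [[0.701, 0.437, -0.563, 1.248], [0.713, -0.439, 0.547, -0.623], [-0.008, -0.785, -0.619, 0.865]]
dispenser 0.68 [277. 282.] 2335 lo [ 0.641 -0.139  0.002] hi [ 0.739 -0.047  0.219] topmed [ 0.693 -0.091  0.218] ((690.7218017578125, -89.29045867919922), (35.0497932434082, 37.06234359741211), 27.8127384185791)
plunger_top 0.56 [228. 280.] 198 lo [ 0.676 -0.107  0.182] hi [ 0.708 -0.073  0.221] topmed [ 0.692 -0.091  0.219] ((691.7192993164062, -89.30321502685547), (34.382118225097656, 36.98088073730469), 7.578912734985352)
nozzle 0.69 [278. 282.] 2392 lo [ 0.636 -0.139  0.001] hi [ 0.739 -0.041  0.219] topmed [ 0.693 -0.091  0.218] ((690.0662231445312, -89.64012145996094), (36.58673095703125, 37.04261779785156), 28.02712631225586)
rack 0.56 [263. 248.] 1590 lo [ 0.522 -0.149  0.005] hi [ 0.641 -0.087  0.091] topmed [ 0.587 -0.111  0.089] ((574.8348999023438, -109.5924301147461), (118.12467956542969, 45.85797119140625), 13.74951457977295)
tray 0.5 [263. 301.] 317 lo [ 0.674 -0.026  0.008] hi [0.702 0.004 0.081] topmed [ 0.683 -0.005  0.079] ((680.924072265625, -
[... 4035 characters left out ...]
.035] hi [0.697 0.015 0.081] topmed [ 0.68  -0.003  0.08 ] ((680.2489013671875, -2.9206361770629883), (17.456857681274414, 17.321388244628906), 89.89046478271484)
{'time_s': 1.2, 'q': array([-78.398,  21.807,  74.335,  -0.   ,  83.857, -12.337]), 'qvel': array([ 0.098,  0.048,  0.05 , -0.088,  0.019,  0.014]), 'joint_efforts': array([  0.002, -44.833, -23.146,  -0.   ,   0.001,   0.   ]), 'position': array([ 0.223, -0.503,  0.209]), 'tool_rot': array([[ 0.914,  0.406,  0.   ],
       [ 0.406, -0.914, -0.   ],
       [-0.   ,  0.   , -1.   ]]), 'ft_force': array([-0.157,  0.245,  0.656]), 'wrist_torque': array([-0.031,  0.057, -0.   ]), 'gripper_force': 0.0, 'grip_width': 0.08514264857036646}
```

View pics/scene1.png

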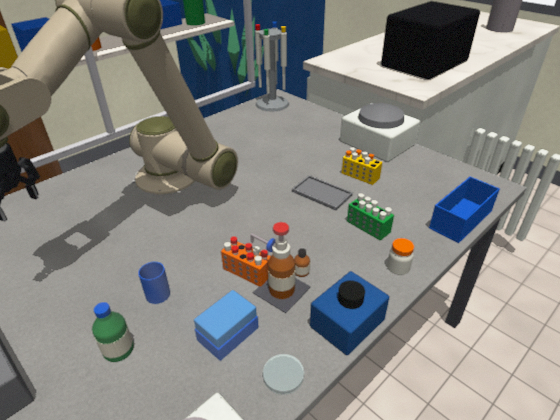

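View pics/top1.png

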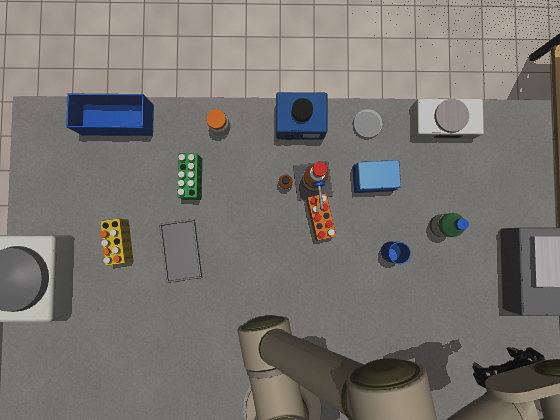

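```bash
python3 - <<'E'
from h import *
np.set_printoptions(precision=4,suppress=True)
for c in ["scene","top"]:
    im=env.get_image(c); X=cloud(im)
    p=X.reshape(-1,3)
    # plunger disc, collar/nozzle tube points
    q=p[(p[:,2]>.205)&(p[:,2]<.235)&(abs(p[:,0]-.69)<.06)&(abs(p[:,1]+.09)<.06)]
    print(c,"plunger",cv2.minEnclosingCircle((q[:,:2]*1000).astype(np.float32)),np.median(q[:,2]))
    q=p[(p[:,2]>.125)&(p[:,2]<.158)&(p[:,0]>.57)&(p[:,0]<.66)&(abs(p[:,1]+.1)<.05)]
    print("nozzle",len(q),q[np.argsort(q[:,0])][:40:3])
    q=p[(p[:,2]>.062)&(p[:,2]<.097)&(p[:,0]>.48)&(p[:,0]<.66)&(abs(p[:,1]+.11)<.06)]
    print("rack>62",len(q),cv2.minAreaRect((q[:,:2]*1000).astype(np.float32)))
    q=p[(p[:,2]>.062)&(p[:,2]<.076)&(p[:,0]>.48)&(p[:,0]<.66)&(abs(p[:,1]+.11)<.06)]
    print("rack body",len(q),cv2.minAreaRect((q[:,:2]*1000).astype(np.float32)),np.median(q[:,2]))
print(env.observe()["time_s"])
E
```

```text
scene plunger ((690.1328735351562, -90.26152801513672), 19.8603458404541) 0.21832311886101174
nozzle 83 [[ 0.5931 -0.1045  0.1319]
 [ 0.5947 -0.1013  0.1478]
 [ 0.5962 -0.1007  0.128 ]
 [ 0.5967 -0.0997  0.148 ]
 [ 0.5976 -0.1048  0.1348]
 [ 0.5982 -0.1057  0.129 ]
 [ 0.5992 -0.1033  0.128 ]
 [ 0.6014 -0.1039  0.1467]
 [ 0.6028 -0.1016  0.1495]
 [ 0.6064 -0.1017  0.1451]
 [ 0.6089 -0.1003  0.1492]
 [ 0.6128 -0.1004  0.1483]
 [ 0.6151 -0.1027  0.1445]
 [ 0.6185 -0.1023  0.1464]]
rack>62 882 ((576.0386352539062, -110.74818420410156), (130.92823791503906, 59.256290435791016), 12.378791809082031)
rack body 485 ((576.0386352539062, -110.74818420410156), (130.92823791503906, 59.256290435791016), 12.378791809082031) 0.06999765819552062
top plunger ((690.3921508789062, -88.83826446533203), 19.133569717407227) 0.21818747364205632
nozzle 90 [[ 0.5923 -0.1016  0.1314]
 [ 0.5946 -0.0983  0.1365]
 [ 0.5966 -0.1053  0.1478]
 [ 0.5994 -0.1001  0.146 ]
 [ 0.6022 -0.0975  0.1449]
 [ 0.6048 -0.0972  0.1474]
 [ 0.6075 -0.1026  0.1478]
 [ 0.6099 -0.0995  0.1514]
 [ 0.613  -0.0973  0.1467]
 [ 0.6157 -0.0973  0.1469]
 [ 0.6182 -0.097   0.1497]
 [ 0.6212 -0.0946  0.1471]
 [ 0.6239 -0.0946  0.1468]
 [ 0.6266 -0.1     0.148 ]]
rack>62 824 ((587.5420532226562, -106.77059936523438), (154.85305786132812, 56.574249267578125), 12.874762535095215)
rack body 557 ((586.8269653320312, -106.93404388427734), (153.38597106933594, 56.574249267578125), 12.874760627746582) 0.06957905315424262
1.3
```

The scene view shows the orange rack at about (263,248) under the nozzle, the beaker at (282,154) and the dispenser at (270,281), given as row and column. The top view shows the tray at (250,181), all with clear space around.

```bash
cat >> h.py <<'E'
from scipy.spatial.transform import Rotation as Ro
def tool(yaw,tilt=0):
    "tool x at heading yaw, z down; tilted so z leans tilt deg towards heading yaw"
    return (Ro.from_euler("z",yaw,degrees=True)*Ro.from_euler("y",-tilt,degrees=True)*Ro.from_matrix(np.diag([1.,-1,-1]))).as_matrix()
def go(p,R,p0=None,R0=None):
    s=env.observe(); p0=s["position"] if p0 is None else np.array(p0); R0=s["tool_rot"] if R0 is None else R0
    r=np.r_[R0.T@(np.array(p)-p0)*100,Ro.from_matrix(R0.T@R).as_rotvec(degrees=True)]
    print("row",r.round(2),"len",np.linalg.norm(r[:3]).round(1)); return r
E
python3 - <<'E'
from h import *
print(tool(0,60)[:,2], env.observe()["tool_rot"][:,0])
go([.532,-.1197,.17],tool(12.5))
im=env.get_image("wrist"); s=env.observe(); T=np.array(im["cam_to_world"])
print("cam in tool",s["tool_rot"].T@(T[:3,3]-s["position"]), s["tool_rot"].T@T[:3,2])
E
```

```text
[ 0.8660254  0.        -0.5      ] [ 9.13976343e-01  4.05767475e-01 -1.71465889e-05]
row [ 43.77 -22.47   3.88   0.     0.    11.44] len 49.4
cam in tool [ 0.07335331 -0.00144427 -0.16632567] [-2.87937401e-01 -2.23785471e-04  9.57649207e-01]
```

jog_arm --pt "4 -2 0.3 0 0 1" --pt "8 -4 0.7 0 0 2" --pt "11.5 -6 1 0 0 3" --pt "15 -7.7 1.3 0 0 4" --pt "18.5 -9.5 1.6 0 0 5" --pt "22 -11.3 2 0 0 6" --pt "25.5 -13.1 2.3 0 0 7" --pt "29 -14.9 2.6 0 0 8" --hand 1

```text
time_s: 2.02
position: [0.4287, -0.2471, 0.1829]
tool_rot: [[0.962, 0.274, 0.0], [0.274, -0.962, -0.0], [0.0, 0.0, -1.0]]
ft_force: [1.4, -1.7, 0.5]
grip_width: 0.0854
gripper_force: 0.0
```

```bash
python3 - <<'E'
from h import *
go([.532,-.1197,.17],tool(12.5)); print(env.observe()["qvel"])
E
```

```text
row [ 1.342e+01 -9.420e+00  1.290e+00  2.000e-02 -1.000e-02  3.390e+00] len 16.5
[ 5.59837860e+01  7.72686741e+00 -5.33630012e+00  5.49786071e-02
 -2.85333357e+00  6.76339858e+01]
```

jog_arm --pt "3.2 -2.2 0.3 0 0 1" --pt "6.4 -4.5 0.6 0 0 2" --pt "9 -6.3 0.9 0 0 3" --pt "11.5 -8 1.1 0 0 3.4" --pt "13 -9.1 1.3 0 0 3.4" --pt "13.6 -9.5 1.3 0 0 3.4" --pt "13.6 -9.5 1.3 0 0 3.4" --pt "13.6 -9.5 1.3 0 0 3.4"

```text
time_s: 2.68
position: [0.5322, -0.1206, 0.1699]
tool_rot: [[0.976, 0.217, -0.0], [0.217, -0.976, -0.0], [-0.0, 0.0, -1.0]]
ft_force: [0.3, -0.2, -0.1]
grip_width: 0.0852
gripper_force: 0.0
```

```bash
python3 - <<'E'
from h import *
go([.532,-.1197,.03],tool(12.5))
im=env.get_image("wrist"); save(im,"w1"); X=cloud(im); p=X.reshape(-1,3)
q=p[(p[:,2]>.062)&(p[:,2]<.076)&(p[:,0]>.45)&(p[:,0]<.65)&(abs(p[:,1]+.11)<.06)]
print(len(q),cv2.minAreaRect((q[:,:2]*1000).astype(np.float32)),np.median(q[:,2]))
q=p[(p[:,2]>.12)&(p[:,2]<.155)&(p[:,0]>.57)&(p[:,0]<.65)]
print(len(q),np.percentile(q,[1,50,99],axis=0))
E
```

```text
row [ 1.000e-02 -9.000e-02  1.399e+01  1.000e-02  2.000e-02  5.000e-02] len 14.0
6293 ((574.6134033203125, -108.4770278930664), (130.17889404296875, 56.2107048034668), 12.978965759277344) 0.07132203573390106
1745 [[ 0.59312916 -0.10371671  0.14655745]
 [ 0.6234634  -0.09706249  0.14957529]
 [ 0.64954374 -0.09043282  0.15159936]]
```

View pics/w1.png

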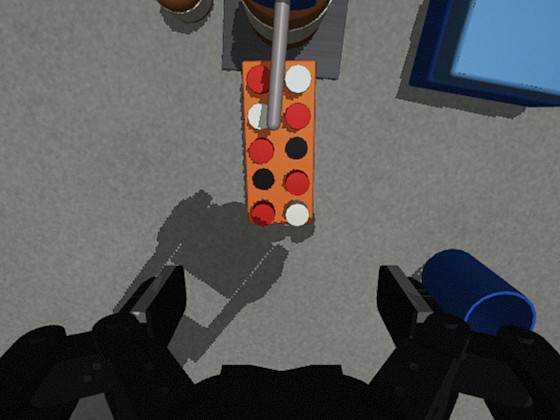

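The wrist view shows the rack spanning columns 243–315 and rows 62–224, in line between the open fingers. The nozzle tip at about (125,273) is ahead of the gripper.

jog_arm --pt "0 -0.15 2.5 0 0 0" --pt "0 -0.15 5.5 0 0 0" --pt "0 -0.15 8.5 0 0 0" --pt "0 -0.15 11 0 0 0" --pt "0 -0.15 13 0 0 0" --pt "0 -0.15 14 0 0 0" --pt "0 -0.15 14 0 0 0" --pt "0 -0.15 14 0 0 0"

```text
time_s: 3.4
position: [0.5322, -0.1195, 0.0305]
tool_rot: [[0.976, 0.216, 0.0], [0.216, -0.976, -0.0], [0.0, 0.0, -1.0]]
ft_force: [0.1, -0.3, 0.3]
grip_width: 0.0855
gripper_force: 0.0
```

jog_arm --pt "0 0 0 0 0 0" --pt "0 0 0 0 0 0" --pt "0 0 0 0 0 0" --pt "0 0 0 0 0 0" --pt "0 0 0 0 0 0" --pt "0 0 0 0 0 0" --pt "0 0 0 0 0 0" --pt "0 0 0 0 0 0" --hand 0 --newtons 60

```text
time_s: 4.07
position: [0.5327, -0.1191, 0.0314]
tool_rot: [[0.976, 0.217, 0.002], [0.217, -0.976, -0.001], [0.002, 0.002, -1.0]]
ft_force: [-2.8, -0.5, 7.2]
grip_width: 0.0546
gripper_force: 63.9
```

jog_arm --pt "0 0 -0.3 0 0 0" --pt "0 0 -0.7 0 0 0" --pt "0 0 -1.1 0 0 0" --pt "-1 0 -1.2 0 0 0" --pt "-2.5 0 -1.2 0 0 0" --pt "-4.5 0 -1.2 0 0 0" --pt "-7 0 -1.2 0 0 0" --pt "-9.5 0 -1.2 0 0 0"

```text
time_s: 4.73
position: [0.4376, -0.1392, 0.0418]
tool_rot: [[0.976, 0.218, -0.001], [0.218, -0.976, 0.0], [-0.0, -0.0, -1.0]]
ft_force: [-0.1, -0.1, -4.5]
grip_width: 0.0542
gripper_force: 64.0
```

jog_arm --pt "-2 0 -0.5 0 0 0" --pt "-3.5 0 -1.5 0 0 0" --pt "-4.5 0 -3 0 0 0" --pt "-5 0 -4.5 0 0 0" --pt "-5 0 -5.5 0 0 0" --pt "-5 0 -6 0 0 0" --pt "-5 0 -6 0 0 0" --pt "-5 0 -6 0 0 0"

```text
time_s: 5.4
position: [0.3902, -0.15, 0.1015]
tool_rot: [[0.976, 0.217, -0.0], [0.217, -0.976, 0.0], [-0.0, -0.0, -1.0]]
ft_force: [0.4, -0.4, -4.0]
grip_width: 0.0541
gripper_force: 64.4
```

```bash
python3 - <<'E'
from h import *
np.set_printoptions(precision=4,suppress=True)
im=env.get_image("wrist"); X=cloud(im); s=env.observe()
B=(X-s["position"])@s["tool_rot"]   # tool frame
fr=im["frame"].astype(int); m=(fr[...,0]>150)&(fr[...,1]>50)&(fr[...,1]<140)&(fr[...,2]<70)&(im["depth"]>0)&(abs(B[...,1])<.035)&(abs(B[...,0]-.045)<.09)
q=B[m]; zt=np.median(q[:,2]); q=q[abs(q[:,2]-zt)<.008]
A=np.c_[q[:,:2],np.ones(len(q))]; c=np.linalg.lstsq(A,q[:,2],rcond=None)[0]
print("top plane slopes deg",np.degrees(c[:2]),"z",c[2],len(q),cv2.minAreaRect((q[:,:2]*1000).astype(np.float32)))
print(s["position"],s["ft_force"],s["grip_width"],s["gripper_force"])
E
```

```text
top plane slopes deg [0.6555 0.0471] z -0.0401303741220621 15347 ((58.29004669189453, -1.5420703887939453), (55.5530891418457, 100.7233657836914), 89.785400390625)
[ 0.3902 -0.1498  0.1013] [-0.0357 -0.0892 -4.0351] 0.05457079611673502 64.37623500823975
```

```bash
python3 - <<'E'
from h import *
go([.431,.308,.10],tool(8.4))
E
```

```text
row [ 1.393e+01 -4.380e+01  1.500e-01 -5.000e-02  4.000e-02  4.150e+00] len 46.0
```

jog_arm --pt "0.4 -1.3 0 0 0 0.2" --pt "1.1 -3.5 0 0 0 0.5" --pt "2 -6.1 0 0 0 0.8" --pt "2.9 -9.2 0 0 0 1" --pt "3.9 -12.3 0 0 0 1.2" --pt "4.9 -15.3 0 0 0 1.5" --pt "5.9 -18.4 0 0 0 1.8" --pt "6.8 -21.5 0 0 0 2"

```text
time_s: 6.12
position: [0.4098, 0.0762, 0.1011]
tool_rot: [[0.983, 0.183, -0.002], [0.183, -0.983, 0.0], [-0.001, -0.001, -1.0]]
ft_force: [0.6, -0.2, -4.9]
grip_width: 0.0544
gripper_force: 64.5
```

jog_arm --pt "0.9 -3.2 0 0 0 0.3" --pt "1.8 -6.4 0 0 0 0.6" --pt "2.7 -9.6 0 0 0 1" --pt "3.6 -12.8 0 0 0 1.3" --pt "4.5 -16 0 0 0 1.6" --pt "5.3 -19 0 0 0 2" --pt "6 -21.5 0 0 0 2.1" --pt "6.3 -22.5 0 0 0 2.1"

```text
time_s: 6.78
position: [0.4304, 0.3102, 0.1006]
tool_rot: [[0.989, 0.149, -0.002], [0.149, -0.989, 0.0], [-0.002, -0.001, -1.0]]
ft_force: [-0.6, -0.4, -4.6]
grip_width: 0.0543
gripper_force: 64.8
```

jog_arm --pt "0 0 0 0 0 0" --pt "0 0 0 0 0 0" --pt "0 0 0 0 0 0"

```text
time_s: 7.03
position: [0.4307, 0.3062, 0.1012]
tool_rot: [[0.989, 0.146, -0.001], [0.146, -0.989, -0.001], [-0.002, 0.001, -1.0]]
ft_force: [-0.5, -0.1, -4.7]
grip_width: 0.0544
gripper_force: 64.8
```

```bash
python3 - <<'E'
from h import *
go([.431,.308,.035],tool(8.4))
for c in ["top","wrist"]:
    im=env.get_image(c); save(im,c+"2"); p=cloud(im).reshape(-1,3)
    q=p[(p[:,2]>.0095)&(p[:,2]<.02)&(p[:,0]>.36)&(p[:,0]<.6)&(abs(p[:,1]-.314)<.075)]
    print(c,len(q),cv2.minAreaRect((q[:,:2]*1000).astype(np.float32)))
E
```

```text
row [ 0.06 -0.18  6.62  0.04  0.09  0.01] len 6.6
top 204 ((473.91064453125, 314.478759765625), (179.84866333007812, 105.95745086669922), 8.39123821258545)
wrist 133 ((462.30975341796875, 368.1005554199219), (168.07867431640625, 1.1948509216308594), 8.522714614868164)
```

View pics/wrist2.png

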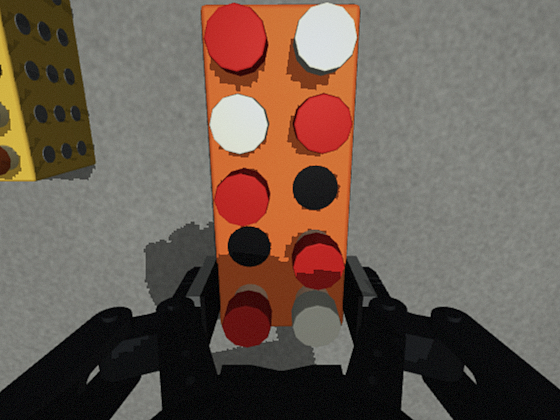

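The wrist view shows the rack held level between columns 203–358, over the grey tray, with the yellow rack clear at the left edge. Lowering now.

jog_arm --pt "0 -0.1 1.2 0 0 0" --pt "0 -0.1 2.8 0 0 0" --pt "0 -0.1 4.2 0 0 0" --pt "0 -0.1 5.2 0 0 0" --pt "0 -0.1 5.8 0 0 0" --pt "0 -0.1 6.1 0 0 0" --pt "0 -0.1 6.2 0 0 0" --pt "0 -0.1 6.2 0 0 0"

```text
time_s: 7.8
position: [0.4312, 0.3082, 0.0401]
tool_rot: [[0.989, 0.147, 0.001], [0.147, -0.989, 0.0], [0.001, -0.0, -1.0]]
ft_force: [1.0, 0.3, -4.3]
grip_width: 0.0542
gripper_force: 64.8
```

jog_arm --pt "0 0 0.1 0 0 0" --pt "0 0 0.2 0 0 0" --pt "0 0 0.3 0 0 0" --pt "0 0 0.4 0 0 0" --pt "0 0 0.4 0 0 0"

```text
time_s: 8.22
position: [0.431, 0.3083, 0.0364]
tool_rot: [[0.989, 0.147, 0.001], [0.147, -0.989, 0.0], [0.001, -0.0, -1.0]]
ft_force: [-2.7, 0.0, 2.6]
grip_width: 0.0543
gripper_force: 65.5
```

jog_arm --pt "0 0 0 0 0 0" --pt "0 0 0 0 0 0" --pt "0 0 0 0 0 0" --pt "0 0 0 0 0 0" --pt "0 0 0 0 0 0" --pt "0 0 0 0 0 0" --pt "0 0 0 0 0 0" --hand 1

```text
time_s: 8.8
position: [0.431, 0.3082, 0.0358]
tool_rot: [[0.989, 0.147, 0.0], [0.147, -0.989, 0.0], [0.0, -0.0, -1.0]]
ft_force: [0.6, -1.0, -0.3]
grip_width: 0.0858
gripper_force: 0.0
```

jog_arm --pt "0 0 -1 0 0 0" --pt "0 0 -3 0 0 0" --pt "0 0 -6 0 0 0" --pt "0 0 -9 0 0 0" --pt "0 0 -12 0 0 0" --pt "0 0 -14 0 0 0" --pt "0 0 -15 0 0 0" --pt "0 0 -15 0 0 0"

```text
time_s: 9.47
position: [0.4318, 0.3086, 0.189]
tool_rot: [[0.989, 0.147, 0.005], [0.147, -0.989, 0.002], [0.005, -0.001, -1.0]]
ft_force: [0.3, 0.2, -1.0]
grip_width: 0.0853
gripper_force: 0.0
```

```bash
python3 - <<'E'
from h import *
np.set_printoptions(precision=4,suppress=True)
for c in ["wrist","top"]:
    im=env.get_image(c); p=cloud(im).reshape(-1,3)
    q=p[(p[:,2]>.068)&(p[:,2]<.082)&(p[:,0]>.36)&(p[:,0]<.6)&(abs(p[:,1]-.314)<.075)]
    A=np.c_[q[:,:2],np.ones(len(q))]; k=np.linalg.lstsq(A,q[:,2],rcond=None)[0]
    print(c,len(q),cv2.minAreaRect((q[:,:2]*1000).astype(np.float32)),np.median(q[:,2]),np.degrees(k[:2]))
im=env.get_image("scene"); p=cloud(im).reshape(-1,3)
for n,p in [("top",p),("scene",p)][1:]:
    q=p[(p[:,2]>.08)&(p[:,2]<.1)&(abs(p[:,0]-.4715)<.06)&(abs(p[:,1]+.329)<.06)]
    print(n,cv2.minEnclosingCircle((q[:,:2]*1000).astype(np.float32)))
# beaker, azimuth -35, tilt 60, grasp point z .05
for yaw,tilt in [(-35,60)]:
    R=tool(yaw,tilt); g=np.array([.4715,-.329,.05]); 
    for b in (0,.12): print(g+R[:,2]*(.019-b)); go(g+R[:,2]*(.019-b),R)
print(env.observe()["time_s"],env.observe()["q"])
E
```

```text
wrist 6425 ((473.5500183105469, 315.9322509765625), (129.38790893554688, 56.01860046386719), 8.71258544921875) 0.07635603709408684 [-0.093   0.0193]
top 471 ((474.5017395019531, 314.3607177734375), (130.04685974121094, 57.51073455810547), 8.38321590423584) 0.07423034658160832 [-0.0907  0.3985]
scene ((469.4270935058594, -329.69061279296875), 34.10755920410156)
[ 0.485  -0.3384  0.0405]
row [ -4.08  64.74  14.5  -22.66  57.05  39.35] len 66.5
[ 0.3998 -0.2788  0.1005]
row [-11.63  57.6    8.51 -22.66  57.05  39.35] len 59.4
9.6167 [ 22.7601  20.8463  79.9374   0.0003  79.2908 104.3202]
```

The rack is flat in the tray (top at 75 mm, slope under 0.4°) and centred. Next is the beaker.

```bash
cat >> h.py <<'E'
from scipy.spatial.transform import Slerp
def plan(wps,p0=None,R0=None,step=.035,ang=6.):
    "rows in calls of 8, along waypoints [(p,R)]; printed rounded"
    s=env.observe(); p=s["position"] if p0 is None else np.array(p0); R=s["tool_rot"] if R0 is None else R0
    seq=[]
    for q,Q in wps:
        q=np.array(q); n=int(max(1,np.ceil(max(np.linalg.norm(q-p)/step,np.degrees(Ro.from_matrix(R.T@Q).magnitude())/ang))))
        sl=Slerp([0,1],Ro.from_matrix(np.stack([R,Q])))
        seq+=[(p+(q-p)*k/n,sl(k/n).as_matrix()) for k in range(1,n+1)]; p,R=q,Q
    p,R=(s["position"] if p0 is None else np.array(p0)),(s["tool_rot"] if R0 is None else R0)
    for i in range(0,len(seq),8):
        print([np.r_[R.T@(a-p)*100,Ro.from_matrix(R.T@A).as_rotvec(degrees=True)].round(1).tolist() for a,A in seq[i:i+8]]); p,R=seq[min(i+7,len(seq)-1)]
E
python3 - <<'E'
from h import *
R=tool(-35,55); g=np.array([.4705,-.329,.045]); t=g+R[:,2]*.019
plan([([.40,-.22,.20],R),(t-R[:,2]*.12,R)])
E
```

```text
[[-0.7, 3.2, -0.1, -1.3, 3.3, 2.5], [-1.3, 6.5, -0.2, -2.6, 6.5, 5.0], [-2.0, 9.7, -0.3, -3.9, 9.8, 7.5], [-2.7, 12.9, -0.4, -5.2, 13.1, 10.0], [-3.4, 16.2, -0.5, -6.5, 16.4, 12.5], [-4.0, 19.4, -0.5, -7.8, 19.6, 15.0], [-4.7, 22.7, -0.6, -9.1, 22.9, 17.5], [-5.4, 25.9, -0.7, -10.4, 26.2, 20.0]]
[[0.4, 3.2, 0.5, -1.3, 3.3, 2.5], [0.8, 6.5, 0.9, -2.6, 6.5, 5.0], [1.2, 9.7, 1.4, -3.9, 9.8, 7.5], [1.6, 13.0, 1.8, -5.2, 13.1, 10.0], [2.0, 16.2, 2.3, -6.5, 16.4, 12.5], [2.5, 19.5, 2.7, -7.8, 19.6, 15.0], [2.9, 22.7, 3.2, -9.1, 22.9, 17.5], [3.3, 26.0, 3.6, -10.4, 26.2, 20.0]]
[[-1.4, 1.2, 2.2, 0.0, -0.0, -0.0], [-2.9, 2.4, 4.3, 0.0, -0.0, -0.0], [-4.3, 3.7, 6.5, 0.0, -0.0, -0.0], [-5.8, 4.9, 8.6, 0.0, -0.0, -0.0]]
```

jog_arm --pt "-0.7 3.2 -0.1 -1.3 3.3 2.5" --pt "-1.3 6.5 -0.2 -2.6 6.5 5.0" --pt "-2.0 9.7 -0.3 -3.9 9.8 7.5" --pt "-2.7 12.9 -0.4 -5.2 13.1 10.0" --pt "-3.4 16.2 -0.5 -6.5 16.4 12.5" --pt "-4.0 19.4 -0.5 -7.8 19.6 15.0" --pt "-4.7 22.7 -0.6 -9.1 22.9 17.5" --pt "-5.4 25.9 -0.7 -10.4 26.2 20.0"

```text
time_s: 10.28
position: [0.4145, 0.0429, 0.1921]
tool_rot: [[0.872, -0.23, 0.432], [-0.163, -0.969, -0.188], [0.462, 0.094, -0.882]]
ft_force: [1.0, -0.5, -0.0]
grip_width: 0.0854
gripper_force: 0.0
```

jog_arm --pt "0.4 3.2 0.5 -1.3 3.3 2.5" --pt "0.8 6.5 0.9 -2.6 6.5 5.0" --pt "1.2 9.7 1.4 -3.9 9.8 7.5" --pt "1.6 13.0 1.8 -5.2 13.1 10.0" --pt "2.0 16.2 2.3 -6.5 16.4 12.5" --pt "2.5 19.5 2.7 -7.8 19.6 15.0" --pt "2.9 22.7 3.2 -9.1 22.9 17.5" --pt "3.3 26.0 3.6 -10.4 26.2 20.0"

```text
time_s: 10.95
position: [0.4096, -0.1297, 0.1955]
tool_rot: [[0.609, -0.46, 0.646], [-0.303, -0.888, -0.346], [0.733, 0.015, -0.68]]
ft_force: [-0.2, 0.4, -0.1]
grip_width: 0.0859
gripper_force: 0.0
```

jog_arm --pt "0 0 0 0 0 0" --pt "0 0 0 0 0 0" --pt "0 0 0 0 0 0"

```text
time_s: 11.2
position: [0.4101, -0.1285, 0.1959]
tool_rot: [[0.61, -0.458, 0.647], [-0.301, -0.889, -0.345], [0.733, 0.015, -0.68]]
ft_force: [-0.7, 0.4, 0.6]
grip_width: 0.0853
gripper_force: 0.0
```

```bash
python3 - <<'E'
from h import *
s=env.observe(); print(s["q"])
R=tool(-35,55); g=np.array([.4705,-.329,.045]); t=g+R[:,2]*.019
im=env.get_image("wrist"); save(im,"w3"); p=cloud(im).reshape(-1,3)
q=p[(p[:,2]>.075)&(p[:,2]<.1)&(abs(p[:,0]-.4715)<.06)&(abs(p[:,1]+.329)<.06)]
if len(q)>5: print(len(q),cv2.minEnclosingCircle((q[:,:2]*1000).astype(np.float32)),q[:,2].max())
plan([(t-R[:,2]*.12,R)])
E
```

```text
[-38.47315643  -3.88986291 127.39250137  37.98754475  12.41629003
  44.34147786]
1566 ((469.7244873046875, -327.95391845703125), 32.86628723144531) 0.09307654332432069
[[-0.4, 2.3, 1.9, -0.9, 1.3, 0.9], [-0.9, 4.6, 3.7, -1.8, 2.6, 1.9], [-1.3, 6.9, 5.6, -2.7, 3.9, 2.8], [-1.8, 9.2, 7.4, -3.7, 5.2, 3.7], [-2.2, 11.5, 9.3, -4.6, 6.5, 4.7], [-2.7, 13.8, 11.1, -5.5, 7.8, 5.6]]
```

View pics/w3.png

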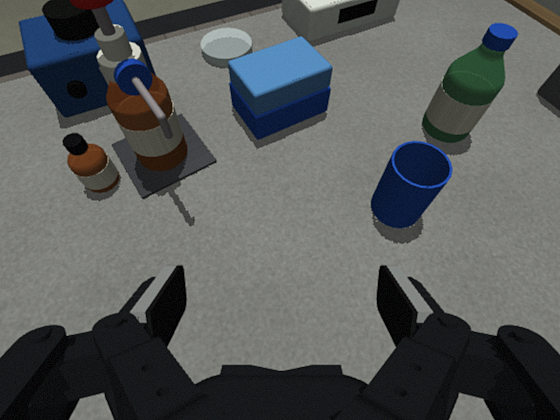

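The wrist view shows the beaker at rows 142–228, columns 372–450, with clear bench around it. The area under the nozzle is empty. Joint 5 is near its limit, so I'll use a 50° tilt farther out.

```bash
python3 - <<'E'
from h import *
R=tool(-35,50); g=np.array([.4708,-.3287,.055]); t=g+R[:,2]*.02; print(t,t-R[:,2]*.09)
plan([(t-R[:,2]*.09,tool(-35,42))],step=.03)
plan([(t-R[:,2]*.09,R)],t-R[:,2]*.09,tool(-35,42))
plan([(t,R)],t-R[:,2]*.09,R)
E
```

```text
[ 0.48335014 -0.3374877   0.04214425] [ 0.42687452 -0.29794305  0.09999513]
[[-0.1, 2.0, 1.9, -0.7, -0.7, 0.9], [-0.3, 4.0, 3.8, -1.4, -1.5, 1.8], [-0.4, 6.1, 5.8, -2.1, -2.2, 2.6], [-0.5, 8.1, 7.7, -2.8, -3.0, 3.5], [-0.7, 10.1, 9.6, -3.4, -3.7, 4.4], [-0.8, 12.1, 11.5, -4.1, -4.5, 5.3], [-0.9, 14.2, 13.5, -4.8, -5.2, 6.2]]
[[0.0, 0.0, 0.0, -0.0, 4.0, 0.0], [0.0, 0.0, 0.0, -0.0, 8.0, 0.0]]
[[-0.0, -0.0, 3.0, -0.0, -0.0, 0.0], [-0.0, -0.0, 6.0, -0.0, -0.0, 0.0], [-0.0, -0.0, 9.0, -0.0, -0.0, 0.0]]
```

jog_arm --pt "-0.1 2.0 1.9 -0.7 -0.7 0.9" --pt "-0.3 4.0 3.8 -1.4 -1.5 1.8" --pt "-0.4 6.1 5.8 -2.1 -2.2 2.6" --pt "-0.5 8.1 7.7 -2.8 -3.0 3.5" --pt "-0.7 10.1 9.6 -3.4 -3.7 4.4" --pt "-0.8 12.1 11.5 -4.1 -4.5 5.3" --pt "-0.9 14.2 13.5 -4.8 -5.2 6.2" --pt "-0.9 14.2 13.5 -4.8 -5.2 6.2"

```text
time_s: 11.92
position: [0.428, -0.3024, 0.0985]
tool_rot: [[0.607, -0.576, 0.547], [-0.429, -0.817, -0.384], [0.669, -0.001, -0.744]]
ft_force: [-0.3, -0.5, -0.2]
grip_width: 0.0858
gripper_force: 0.0
```

jog_arm --pt "0 0 0 0 4 0" --pt "0 0 0 0 8 0" --pt "0 0 0 0 8 0" --pt "0 0 0 0 8 0"

```text
time_s: 12.25
position: [0.4293, -0.2955, 0.0999]
tool_rot: [[0.532, -0.567, 0.629], [-0.375, -0.824, -0.425], [0.759, -0.009, -0.651]]
ft_force: [0.9, 0.1, 0.3]
grip_width: 0.085
gripper_force: 0.0
```

```bash
python3 - <<'E'
from h import *
s=env.observe(); print(s["q"],s["position"])
R=tool(-35,50); g=np.array([.4708,-.3287,.055]); t=g+R[:,2]*.02
go(t-R[:,2]*.09,R)
plan([(t,R)])
E
```

```text
[-57.24130749  20.26292558 127.61426264 129.3795391   22.74221125
 -56.5293252 ] [ 0.42932884 -0.29546882  0.09991464]
row [-0.03  0.34 -0.05 -0.71  0.59 -0.1 ] len 0.3
[[0.0, 0.2, 3.0, -0.2, 0.2, -0.0], [0.0, 0.3, 6.0, -0.5, 0.4, -0.1], [0.1, 0.5, 8.9, -0.7, 0.6, -0.1]]
```

jog_arm --pt "0 0.3 0 -0.7 0.6 0" --pt "0 0.3 0 -0.7 0.6 0" --pt "0 0.3 0 -0.7 0.6 0"

```text
time_s: 12.5
position: [0.4277, -0.298, 0.0997]
tool_rot: [[0.526, -0.574, 0.627], [-0.372, -0.819, -0.438], [0.765, -0.003, -0.644]]
ft_force: [-0.8, 0.0, 0.6]
grip_width: 0.0854
gripper_force: 0.0
```

```bash
python3 - <<'E'
from h import *
s=env.observe(); print(s["q"],s["position"],s["qvel"])
R=tool(-35,50); g=np.array([.4708,-.3287,.055]); t=g+R[:,2]*.02
go(t-R[:,2]*.09,R)
plan([(t,R)],step=.02)
E
```

```text
[-57.32049635  20.53872818 127.97249179 132.4128594   23.24497744
 -59.51260493] [ 0.42770185 -0.29801785  0.09966179] [-0.23554366 -0.18367187 -0.67306549 -0.02442343 -0.06260323 -0.13461895]
row [-0.02  0.04 -0.08 -0.06  0.13 -0.15] len 0.1
[[-0.0, 0.0, 1.8, -0.0, 0.0, -0.0], [-0.0, 0.0, 3.6, -0.0, 0.1, -0.1], [-0.0, 0.0, 5.4, -0.0, 0.1, -0.1], [-0.0, 0.0, 7.1, -0.0, 0.1, -0.1], [-0.0, 0.1, 8.9, -0.1, 0.1, -0.1]]
```

jog_arm --pt "0 0 1.5 0 0 0" --pt "0 0 3 0 0 0" --pt "0 0 4.5 0 0 0" --pt "0 0 6 0 0 0" --pt "0 0 7.5 0 0 0" --pt "0 0 8.5 0 0 0" --pt "0 0 8.9 0 0 0" --pt "0 0 8.9 0 0 0"

```text
time_s: 13.17
position: [0.4835, -0.338, 0.042]
tool_rot: [[0.526, -0.575, 0.626], [-0.372, -0.818, -0.439], [0.765, -0.002, -0.644]]
ft_force: [-1.2, 0.4, -0.0]
grip_width: 0.0854
gripper_force: 0.0
```

```bash
python3 - <<'E'
from h import *
s=env.observe(); print(s["q"],s["position"],s["ft_force"])
R=tool(-35,50); g=np.array([.4708,-.3287,.055]); t=g+R[:,2]*.02
go(t,R)
im=env.get_image("wrist"); save(im,"w4")
E
```

```text
[-53.15320502  32.72974147 120.43086856 146.32920786  25.44879554
 -70.73493361] [ 0.48345272 -0.33796975  0.04202438] [-1.17402664  0.37848974 -0.01663084]
row [-0.01 -0.03 -0.04  0.    0.11 -0.16] len 0.1
```

View pics/w4.png

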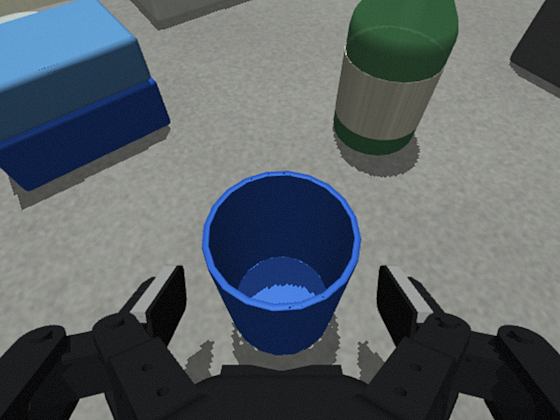

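The wrist view shows the beaker centred between the pads: rim at columns 205–358, pads at 185 and 378. Closing gently.

jog_arm --pt "0 0 0 0 0 0" --pt "0 0 0 0 0 0" --pt "0 0 0 0 0 0" --pt "0 0 0 0 0 0" --pt "0 0 0 0 0 0" --pt "0 0 0 0 0 0" --pt "0 0 0 0 0 0" --hand 0 --newtons 30

```text
time_s: 13.8
position: [0.483, -0.3381, 0.0432]
tool_rot: [[0.525, -0.576, 0.627], [-0.371, -0.818, -0.44], [0.766, -0.002, -0.643]]
ft_force: [-2.0, 2.3, 6.0]
grip_width: 0.0611
gripper_force: 32.0
```

```bash
python3 - <<'E'
from h import *
s=env.observe(); print(s["position"],s["ft_force"],s["grip_width"],s["gripper_force"])
E
```

```text
[ 0.48301881 -0.33814104  0.04319897] [-2.02682791  2.29181157  6.03367505] 0.061137770762840125 31.989776683039963
```

jog_arm --pt "0.3 0 -0.3 0 0 0" --pt "0.7 0 -0.6 0 0 0" --pt "1.1 0 -0.9 0 0 0" --pt "1.3 0 -1.1 0 0 0" --pt "1.3 0 -1.1 0 0 0" --pt "1.3 0 -1.1 0 0 0"

```text
time_s: 14.3
position: [0.4828, -0.3382, 0.0595]
tool_rot: [[0.526, -0.576, 0.626], [-0.372, -0.817, -0.44], [0.765, -0.001, -0.644]]
ft_force: [-0.2, -0.1, -0.8]
grip_width: 0.0612
gripper_force: 32.8
```

```bash
python3 - <<'E'
from h import *
np.set_printoptions(precision=4,suppress=True)
s=env.observe(); print(s["q"],s["position"],s["ft_force"],s["grip_width"],s["gripper_force"])
for c in ["wrist","scene"]:
    im=env.get_image(c); p=cloud(im).reshape(-1,3); fr=im["frame"].reshape(-1,3).astype(int)
    q=p[(p[:,2]>.098)&(p[:,2]<.125)&(fr[:,2]>fr[:,0]+60)&(abs(p[:,0]-.4715)<.06)&(abs(p[:,1]+.329)<.06)]
    A=np.c_[q[:,:2]-q[:,:2].mean(0),np.ones(len(q))]; k=np.linalg.lstsq(A,q[:,2],rcond=None)[0]
    (x,y),r=cv2.minEnclosingCircle((q[:,:2]*1000).astype(np.float32))
    top=np.percentile(q[:,2],95); print(c,len(q),x,y,r,"top",top,"slope",np.degrees(k[:2]))
    B=s["tool_rot"].T@(np.array([x/1000,y/1000,.065])-s["position"]); print("in tool",B)
E
```

```text
[-53.2035  30.0821 119.7695 142.1164  22.7724 -66.1231] [ 0.4828 -0.3382  0.0595] [-0.1992 -0.0952 -0.8182] 0.06122312365363771 32.8173169400543
wrist 3298 470.55999755859375 -329.9485778808594 32.19936752319336 top 0.10847109174888761 slope [-0.3782  0.9293]
in tool [-0.0053  0.0003 -0.0148]
scene 155 471.09478759765625 -330.9108581542969 32.8986701965332 top 0.10729882268074985 slope [-0.2727  0.7161]
in tool [-0.0046  0.0008 -0.0141]
```

```bash
python3 - <<'E'
from h import *
R=tool(-10,50); h=np.array([np.cos(np.radians(-10)),np.sin(np.radians(-10)),0])
n=np.array([.5958,-.1021,.0595]); t=n+.0146*h; w=t-.10*h; print(t,w)
plan([(w,R)],step=.025,ang=3)
E
```

```text
[ 0.61017819 -0.10463526  0.0595    ] [ 0.51169742 -0.08727045  0.0595    ]
[[-0.7, -2.0, -0.8, 1.7, 0.0, -1.5], [-1.4, -4.0, -1.7, 3.5, 0.0, -3.0], [-2.1, -6.0, -2.5, 5.2, 0.0, -4.4], [-2.8, -8.1, -3.4, 7.0, 0.0, -5.9], [-3.5, -10.1, -4.2, 8.7, 0.0, -7.4], [-4.2, -12.1, -5.0, 10.5, 0.1, -8.9], [-5.0, -14.1, -5.9, 12.2, 0.1, -10.4], [-5.7, -16.1, -6.7, 14.0, 0.1, -11.8]]
[[-0.3, -2.3, -0.3, 1.7, 0.0, -1.5], [-0.5, -4.5, -0.6, 3.5, 0.0, -3.0], [-0.8, -6.8, -0.9, 5.2, 0.0, -4.4]]
```

jog_arm --pt "-0.7 -2.0 -0.8 1.7 0.0 -1.5" --pt "-1.4 -4.0 -1.7 3.5 0.0 -3.0" --pt "-2.1 -6.0 -2.5 5.2 0.0 -4.4" --pt "-2.8 -8.1 -3.4 7.0 0.0 -5.9" --pt "-3.5 -10.1 -4.2 8.7 0.0 -7.4" --pt "-4.2 -12.1 -5.0 10.5 0.1 -8.9" --pt "-5.0 -14.1 -5.9 12.2 0.1 -10.4" --pt "-5.7 -16.1 -6.7 14.0 0.1 -11.8"

```text
time_s: 15.07
position: [0.5035, -0.1547, 0.0587]
tool_rot: [[0.615, -0.288, 0.734], [-0.186, -0.958, -0.22], [0.766, -0.001, -0.643]]
ft_force: [-0.2, 0.5, -1.0]
grip_width: 0.061
gripper_force: 32.8
```

jog_arm --pt "-0.3 -2.3 -0.3 1.7 0.0 -1.5" --pt "-0.5 -4.5 -0.6 3.5 0.0 -3.0" --pt "-0.8 -6.8 -0.9 5.2 0.0 -4.4" --pt "-0.8 -6.8 -0.9 5.2 0.0 -4.4" --pt "-0.8 -6.8 -0.9 5.2 0.0 -4.4"

```text
time_s: 15.48
position: [0.5119, -0.0868, 0.0586]
tool_rot: [[0.633, -0.174, 0.755], [-0.112, -0.985, -0.133], [0.766, -0.001, -0.643]]
ft_force: [0.1, -0.4, -1.7]
grip_width: 0.061
gripper_force: 32.9
```

```bash
python3 - <<'E'
from h import *
np.set_printoptions(precision=4,suppress=True)
s=env.observe(); print(s["q"],s["position"],s["ft_force"],s["grip_width"],s["gripper_force"])
for c in ["wrist"]:
    im=env.get_image(c); save(im,"w5"); p=cloud(im).reshape(-1,3); fr=im["frame"].reshape(-1,3).astype(int)
    q=p[(p[:,2]>.098)&(p[:,2]<.125)&(fr[:,2]>fr[:,0]+60)&(abs(p[:,0]-s["position"][0])<.06)&(abs(p[:,1]-s["position"][1])<.06)]
    print(len(q),cv2.minEnclosingCircle((q[:,:2]*1000).astype(np.float32)),np.percentile(q[:,2],95))
    q=p[(p[:,2]>.119)&(p[:,2]<.155)&(p[:,0]>.575)&(p[:,0]<.64)&(abs(p[:,1]+.1)<.03)]
    print(len(q),np.percentile(q,[1,50,99],axis=0)); b=q[q[:,2]<.14]; print("down tube",len(b),b.mean(0) if len(b) else 0, b.min(0))
R=tool(-10,50); h=R[:,2]*[1,1,0]; h/=np.linalg.norm(h)
t=np.array([.5958,-.1021,.0595])+.0146*h
plan([(t,R)],step=.016)
E
```

```text
[-32.0632  28.2631 131.1674 146.6967  31.67   -75.3611] [ 0.5119 -0.0868  0.0586] [ 0.0931 -0.4119 -1.6596] 0.061039508771926904 32.878003902733326
3738 ((497.74609375, -84.05296325683594), 32.22125244140625) 0.10750664728316095
951 [[ 0.5904 -0.1042  0.1211]
 [ 0.5923 -0.0998  0.1374]
 [ 0.5985 -0.0961  0.1492]]
down tube 565 [ 0.5924 -0.1001  0.131 ] [ 0.5897 -0.1046  0.1205]
[[0.9, -0.0, 1.1, 0.0, -0.0, -0.0], [1.8, -0.0, 2.2, 0.0, -0.0, -0.0], [2.8, -0.0, 3.2, 0.0, -0.0, -0.0], [3.7, -0.0, 4.3, 0.0, -0.0, -0.0], [4.6, -0.0, 5.4, 0.0, -0.0, -0.0], [5.5, -0.0, 6.5, 0.0, -0.0, -0.1], [6.5, -0.0, 7.6, 0.0, -0.0, -0.1]]
```

View pics/w5.png

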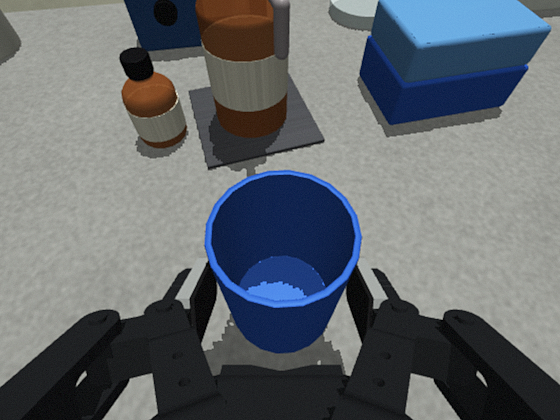

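The wrist view shows the beaker held upright at columns 206–360, with the nozzle's down-tube ahead at about (40,282), on the line of travel. Sliding it in under the nozzle.

jog_arm --pt "0.8 0 1.0 0 0 0" --pt "1.8 0 2.1 0 0 0" --pt "2.8 0 3.2 0 0 0" --pt "3.7 0 4.3 0 0 0" --pt "4.6 0 5.4 0 0 0" --pt "5.4 0 6.4 0 0 0" --pt "6.1 0 7.1 0 0 0" --pt "6.4 0 7.5 0 0 0"

```text
time_s: 16.2
position: [0.6101, -0.1061, 0.06]
tool_rot: [[0.631, -0.176, 0.755], [-0.113, -0.984, -0.135], [0.767, -0.0, -0.641]]
ft_force: [0.2, -0.8, -0.6]
grip_width: 0.0611
gripper_force: 32.8
```

jog_arm --pt "0 0 0 0 0 0" --pt "0 0 0 0 0 0"

```text
time_s: 16.37
position: [0.6085, -0.105, 0.0593]
tool_rot: [[0.633, -0.175, 0.754], [-0.113, -0.984, -0.134], [0.766, -0.001, -0.643]]
ft_force: [-0.2, 0.6, -1.0]
grip_width: 0.0607
gripper_force: 32.9
```

```bash
python3 - <<'E'
from h import *
np.set_printoptions(precision=4,suppress=True)
s=env.observe(); print(s["q"],s["position"],s["ft_force"])
for c in ["wrist","scene","top"]:
    im=env.get_image(c); p=cloud(im).reshape(-1,3); fr=im["frame"].reshape(-1,3).astype(int)
    if c=="scene": save(im,"s6")
    q=p[(p[:,2]>.095)&(p[:,2]<.113)&(fr[:,2]>fr[:,0]+50)&(abs(p[:,0]-.595)<.06)&(abs(p[:,1]+.1)<.06)]
    if len(q)>4: print(c,len(q),cv2.minEnclosingCircle((q[:,:2]*1000).astype(np.float32)),np.percentile(q[:,2],95))
go(s["position"]-[0,0,.0155],s["tool_rot"])
E
```

```text
[-26.5923  31.291  115.402  140.1276  19.864  -62.5908] [ 0.6085 -0.105   0.0593] [-0.1514  0.6452 -1.0238]
wrist 6123 ((594.1409301757812, -102.3319320678711), 32.281044006347656) 0.10808166218743612
scene 162 ((595.1867065429688, -102.50366973876953), 33.65293502807617) 0.10780007816472793
top 77 ((594.7637939453125, -103.40509796142578), 31.97380256652832) 0.10822847917562176
row [-1.18  0.04  1.02 -0.02  0.    0.01] len 1.6
```

View pics/s6.png

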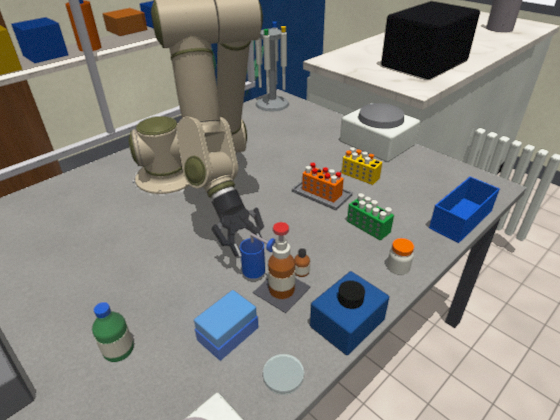

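The scene view shows the beaker (about (258,252)) upright under the nozzle, clear of the dispenser, and the orange rack in the tray at (183,322). Lowering.

jog_arm --pt "-0.4 -0.1 0.3 0 0 0" --pt "-0.8 -0.1 0.65 0 0 0" --pt "-1.0 -0.1 0.85 0 0 0" --pt "-1.15 -0.1 0.97 0 0 0" --pt "-1.22 -0.1 1.03 0 0 0" --pt "-1.28 -0.1 1.08 0 0 0" --pt "-1.28 -0.1 1.08 0 0 0"

```text
time_s: 17.1
position: [0.6093, -0.1036, 0.0432]
tool_rot: [[0.632, -0.174, 0.755], [-0.112, -0.985, -0.133], [0.767, -0.001, -0.642]]
ft_force: [-0.2, -0.6, 0.0]
grip_width: 0.061
gripper_force: 32.9
```

jog_arm --pt "-0.06 0 0.05 0 0 0" --pt "-0.06 0 0.05 0 0 0" --pt "-0.06 0 0.05 0 0 0"

```text
time_s: 17.35
position: [0.6096, -0.1036, 0.0432]
tool_rot: [[0.631, -0.174, 0.756], [-0.112, -0.985, -0.134], [0.768, -0.0, -0.64]]
ft_force: [-2.5, 0.8, 5.6]
grip_width: 0.0609
gripper_force: 33.4
```

jog_arm --pt "0 0 0 0 0 0" --pt "0 0 0 0 0 0" --pt "0 0 0 0 0 0" --pt "0 0 0 0 0 0" --pt "0 0 0 0 0 0" --pt "0 0 0 0 0 0" --hand 1

```text
time_s: 17.85
position: [0.6092, -0.1035, 0.0421]
tool_rot: [[0.632, -0.175, 0.755], [-0.113, -0.985, -0.133], [0.766, -0.001, -0.642]]
ft_force: [0.3, -0.9, 0.2]
grip_width: 0.0855
gripper_force: 0.0
```

```bash
python3 - <<'E'
from h import *
np.set_printoptions(precision=4,suppress=True)
s=env.observe(); print(s["q"],s["position"],s["ft_force"],s["grip_width"])
for c in ["wrist","scene"]:
    im=env.get_image(c); p=cloud(im).reshape(-1,3); fr=im["frame"].reshape(-1,3).astype(int)
    q=p[(p[:,2]>.08)&(p[:,2]<.1)&(fr[:,2]>fr[:,0]+50)&(abs(p[:,0]-.595)<.06)&(abs(p[:,1]+.1)<.06)]
    print(c,len(q),cv2.minEnclosingCircle((q[:,:2]*1000).astype(np.float32)),np.percentile(q[:,2],95))
E
```

```text
[-26.3825  33.7127 116.0358 145.2859  22.2742 -67.9721] [ 0.6092 -0.1035  0.0421] [ 0.2687 -0.9148  0.2197] 0.08547957113726203
wrist 5852 ((595.0101928710938, -100.30928039550781), 32.17768096923828) 0.09174139288727431
scene 175 ((596.0319213867188, -100.4245834350586), 33.94831085205078) 0.09183255056616785
```

The beaker stands centred (0.595,-0.100), free, rim at 91 mm. Retreating.

jog_arm --pt "0 0 -1 0 0 0" --pt "0 0 -2.5 0 0 0" --pt "0 0 -4.5 0 0 0" --pt "0 0 -6.5 0 0 0" --pt "0 0 -8.5 0 0 0" --pt "0 0 -10.5 0 0 0" --pt "0 0 -12 0 0 0" --pt "0 0 -12 0 0 0"

```text
time_s: 18.62
position: [0.5168, -0.0869, 0.1208]
tool_rot: [[0.631, -0.175, 0.755], [-0.112, -0.985, -0.134], [0.767, 0.0, -0.641]]
ft_force: [0.2, 0.1, -0.3]
grip_width: 0.0856
gripper_force: 0.0
```

```bash
python3 - <<'E'
from h import *
s=env.observe(); print(s["q"],s["position"],s["ft_force"])
plan([([.50,-.085,.26],tool(-9,15)),([.52,-.085,.30],tool(-9,0))],step=.03,ang=5)
E
```

```text
[-31.50603156  17.21280332 126.07685275 124.01041722  19.76884873
 -49.78636802] [ 0.51682136 -0.08689077  0.12077611] [ 0.24126058  0.12225045 -0.32103749]
[[1.2, 0.0, -1.3, 0.1, -4.4, -0.1], [2.4, 0.0, -2.6, 0.1, -8.8, -0.2], [3.6, 0.0, -3.8, 0.2, -13.2, -0.3], [4.8, 0.1, -5.1, 0.3, -17.6, -0.5], [6.0, 0.1, -6.4, 0.4, -21.9, -0.6], [7.2, 0.1, -7.7, 0.4, -26.3, -0.7], [8.4, 0.1, -8.9, 0.5, -30.7, -0.8], [9.6, 0.1, -10.2, 0.6, -35.1, -0.9]]
[[1.0, -0.1, -1.1, -0.0, -5.0, 0.0], [2.0, -0.2, -2.2, -0.0, -10.0, -0.0], [2.9, -0.3, -3.4, -0.0, -15.0, -0.0]]
```

jog_arm --pt "1.2 0.0 -1.3 0.1 -4.4 -0.1" --pt "2.4 0.0 -2.6 0.1 -8.8 -0.2" --pt "3.6 0.0 -3.8 0.2 -13.2 -0.3" --pt "4.8 0.1 -5.1 0.3 -17.6 -0.5" --pt "6.0 0.1 -6.4 0.4 -21.9 -0.6" --pt "7.2 0.1 -7.7 0.4 -26.3 -0.7" --pt "8.4 0.1 -8.9 0.5 -30.7 -0.8" --pt "9.6 0.1 -10.2 0.6 -35.1 -0.9" --hand 0

```text
time_s: 19.28
position: [0.5272, -0.0594, 0.1967]
tool_rot: [[0.752, -0.056, 0.657], [-0.103, -0.994, 0.034], [0.652, -0.093, -0.753]]
ft_force: [1.1, 0.4, 0.0]
grip_width: 0.0002
gripper_force: 0.0
```

```bash
python3 - <<'E'
from h import *
s=env.observe(); print(s["q"],s["position"],s["tool_rot"][:,2])
plan([([.52,-.085,.30],tool(-9,0))],step=.03,ang=5)
E
```

```text
[-30.96187085   7.2730166  110.66958865  41.91257516  33.34534638
  34.4523251 ] [ 0.52717707 -0.05936164  0.1967191 ] [ 0.65736723  0.03381029 -0.75281152]
[[0.7, 0.2, -0.9, -0.8, -4.5, 0.4], [1.4, 0.4, -1.9, -1.6, -9.0, 0.8], [2.2, 0.5, -2.8, -2.4, -13.5, 1.2], [2.9, 0.7, -3.7, -3.2, -18.0, 1.6], [3.6, 0.9, -4.6, -4.0, -22.5, 2.0], [4.3, 1.1, -5.6, -4.8, -27.0, 2.4], [5.0, 1.3, -6.5, -5.6, -31.5, 2.8], [5.7, 1.4, -7.4, -6.4, -36.0, 3.2]]
[[0.1, 0.3, -1.2, -0.8, -4.5, 0.4]]
```

Returning to the normal wrist branch (q4 back to 42).

jog_arm --pt "0.7 0.2 -0.9 -0.8 -4.5 0.4" --pt "1.4 0.4 -1.9 -1.6 -9.0 0.8" --pt "2.2 0.5 -2.8 -2.4 -13.5 1.2" --pt "2.9 0.7 -3.7 -3.2 -18.0 1.6" --pt "3.6 0.9 -4.6 -4.0 -22.5 2.0" --pt "4.3 1.1 -5.6 -4.8 -27.0 2.4" --pt "5.0 1.3 -6.5 -5.6 -31.5 2.8" --pt "5.8 1.7 -8.6 -7.2 -40.5 3.6"

```text
time_s: 19.95
position: [0.5135, -0.0841, 0.2966]
tool_rot: [[0.988, -0.151, 0.042], [-0.151, -0.989, 0.002], [0.041, -0.008, -0.999]]
ft_force: [-0.5, 0.4, -0.6]
grip_width: 0.0001
gripper_force: 0.0
```

jog_arm --pt "0 0 0 0 0 0" --pt "0 0 0 0 0 0" --pt "0 0 0 0 0 0"

```text
time_s: 20.2
position: [0.5141, -0.0845, 0.2958]
tool_rot: [[0.987, -0.151, 0.048], [-0.151, -0.989, 0.001], [0.047, -0.008, -0.999]]
ft_force: [0.2, 0.0, 0.0]
grip_width: -0.0001
gripper_force: 0.0
```

```bash
python3 - <<'E'
from h import *
np.set_printoptions(precision=4,suppress=True)
s=env.observe(); print(s["q"],s["position"],s["tool_rot"][:,2])
im=env.get_image("scene"); p=cloud(im).reshape(-1,3)
q=p[(p[:,2]>.205)&(p[:,2]<.235)&(abs(p[:,0]-.69)<.04)&(abs(p[:,1]+.09)<.04)]
print(cv2.minEnclosingCircle((q[:,:2]*1000).astype(np.float32)),np.median(q[q[:,2]>.214,2]))
plan([([.60,-.088,.30],tool(-9)),([.690,-.0895,.25],tool(-9))],step=.03,ang=6)
E
```

```text
[-22.9825  14.6768  70.6612   1.112   92.1582  75.7619] [ 0.5141 -0.0845  0.2958] [ 0.0478  0.0008 -0.9989]
((691.0626831054688, -89.27759552001953), 20.092798233032227) 0.2188864460904824
[[2.9, -0.3, -0.0, -0.2, -0.9, 0.1], [5.7, -0.6, -0.0, -0.3, -1.8, 0.2], [8.6, -1.0, -0.0, -0.5, -2.7, 0.3], [10.8, -1.3, 1.4, -0.5, -2.7, 0.3], [12.9, -1.6, 2.7, -0.5, -2.7, 0.3], [15.1, -1.8, 4.1, -0.5, -2.7, 0.3], [17.3, -2.1, 5.4, -0.5, -2.7, 0.3]]
```

jog_arm --pt "2.9 -0.3 0 -0.2 -0.9 0.1" --pt "5.7 -0.6 0 -0.3 -1.8 0.2" --pt "8.6 -1.0 0 -0.5 -2.7 0.3" --pt "10.8 -1.3 1.4 -0.5 -2.7 0.3" --pt "12.9 -1.6 2.7 -0.5 -2.7 0.3" --pt "15.1 -1.8 4.1 -0.5 -2.7 0.3" --pt "17.3 -2.1 5.4 -0.5 -2.7 0.3" --pt "17.3 -2.1 5.4 -0.5 -2.7 0.3"

```text
time_s: 20.92
position: [0.6919, -0.0904, 0.2457]
tool_rot: [[0.988, -0.157, -0.006], [-0.157, -0.988, 0.001], [-0.006, 0.0, -1.0]]
ft_force: [-0.9, -0.3, -1.7]
grip_width: -0.0002
gripper_force: 0.0
```

jog_arm --pt "0 0 0 0 0 0" --pt "0 0 0 0 0 0" --pt "0 0 0 0 0 0"

```text
time_s: 21.17
position: [0.69, -0.0906, 0.2528]
tool_rot: [[0.988, -0.157, 0.002], [-0.157, -0.988, -0.003], [0.002, 0.002, -1.0]]
ft_force: [-0.9, 0.3, 0.7]
grip_width: -0.0
gripper_force: 0.0
```

```bash
python3 - <<'E'
from h import *
s=env.observe(); print(s["q"],s["ft_force"])
go([.690,-.0895,.219],tool(-9))
E
```

```text
[-17.15548988  36.68367152  41.34421215  -0.12166794 101.84457605
  81.87830336] [-0.94093157  0.33564563  0.66653257]
row [-0.02 -0.12  3.38  0.14 -0.11 -0.06] len 3.4
```

jog_arm --pt "0 -0.1 0.8 0.1 -0.1 0" --pt "0 -0.1 1.7 0.1 -0.1 0" --pt "0 -0.1 2.4 0.1 -0.1 0" --pt "0 -0.1 2.8 0.1 -0.1 0" --pt "0 -0.1 2.9 0.1 -0.1 0" --pt "0 -0.1 2.9 0.1 -0.1 0"

```text
time_s: 21.67
position: [0.6906, -0.0898, 0.222]
tool_rot: [[0.987, -0.158, -0.002], [-0.158, -0.987, -0.0], [-0.002, 0.001, -1.0]]
ft_force: [-0.8, -0.3, -0.5]
grip_width: -0.0004
gripper_force: 0.0
```

jog_arm --pt "0 0 0.3 0 0 0" --pt "0 0 0.6 0 0 0" --pt "0 0 0.9 0 0 0" --pt "0 0 1.2 0 0 0" --pt "0 0 1.5 0 0 0" --pt "0 0 1.8 0 0 0" --pt "0 0 2.1 0 0 0" --pt "0 0 2.1 0 0 0"

```text
time_s: 22.33
position: [0.6905, -0.0897, 0.2006]
tool_rot: [[0.987, -0.158, -0.003], [-0.158, -0.987, 0.0], [-0.003, 0.0, -1.0]]
ft_force: [0.5, 0.3, -0.9]
grip_width: 0.0002
gripper_force: 0.0
```

```bash
python3 - <<'E'
from h import *
s=env.observe(); print(s["ft_force"],s["wrist_torque"],s["position"])
im=env.get_image("scene"); cv2.imwrite("pics/s7.png",cv2.resize(im["frame"][150:310,190:370,::-1],None,fx=3,fy=3))
p=cloud(im).reshape(-1,3); fr=im["frame"].reshape(-1,3).astype(int)
m=(fr[:,0]>130)&(fr[:,1]<60)&(fr[:,2]<60)&(abs(p[:,0]-.69)<.05)&(abs(p[:,1]+.09)<.05)&(p[:,2]>.15)
print(m.sum(),np.percentile(p[m],[2,50,98],axis=0))
E
```

```text
[ 0.48620175  0.27444199 -0.88383534] [-0.02010691 -0.01569479  0.03771506] [ 0.69048899 -0.08972067  0.2006347 ]
66 [[ 0.6801719  -0.10662628  0.21457332]
 [ 0.69973323 -0.09714288  0.21856369]
 [ 0.70734906 -0.07944875  0.22125426]]
```

View pics/s7.png

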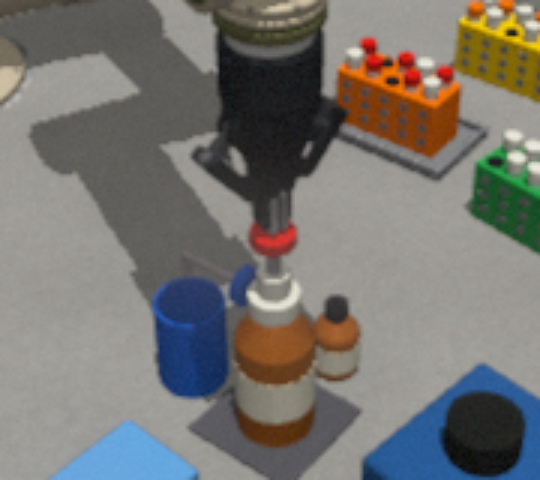

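The crop shows the closed fingers ending on or just above the red disc (about (235,272) in the crop), with the plunger still up. I'll check the actual fingertip height.

```bash
python3 - <<'E'
from h import *
np.set_printoptions(precision=4,suppress=True)
s=env.observe()
for c in ["scene","top","wrist"]:
    im=env.get_image(c); p=cloud(im).reshape(-1,3); fr=im["frame"].reshape(-1,3).astype(int)
    a=(abs(p[:,0]-.69)<.04)&(abs(p[:,1]+.09)<.04)&(p[:,2]>.17)&(p[:,2]<.30)
    red=(fr[:,0]>fr[:,1]+60)
    print(c,"red",(a&red).sum(),np.percentile(p[a&red],[5,50,95],axis=0) if (a&red).any() else "")
    q=p[a&~red&(fr.max(1)<110)]
    if len(q): print("dark",len(q),np.percentile(q[:,2],[0,2,5,10,50])); o=q[np.argsort(q[:,2])][:8]; print(o)
E
```

```text
scene red 105 [[ 0.6836 -0.1061  0.2109]
 [ 0.6998 -0.0969  0.2178]
 [ 0.7072 -0.0781  0.2206]]
dark 503 [0.1712 0.1833 0.1925 0.2314 0.2745]
[[ 0.6884 -0.1027  0.1712]
 [ 0.6887 -0.1029  0.1747]
 [ 0.6854 -0.1029  0.1758]
 [ 0.6895 -0.0802  0.1768]
 [ 0.6842 -0.1018  0.1775]
 [ 0.6947 -0.0921  0.178 ]
 [ 0.6956 -0.0862  0.178 ]
 [ 0.6954 -0.0893  0.1799]]
top red 30 [[ 0.6729 -0.0952  0.2153]
 [ 0.6779 -0.0821  0.2182]
 [ 0.6871 -0.0732  0.2207]]
dark 52 [0.1738 0.1758 0.1783 0.2078 0.2826]
[[ 0.6773 -0.084   0.1738]
 [ 0.677  -0.0891  0.1758]
 [ 0.6793 -0.0809  0.178 ]
 [ 0.6765 -0.0862  0.1785]
 [ 0.6817 -0.0782  0.1796]
 [ 0.6823 -0.073   0.2078]
 [ 0.6719 -0.091   0.2079]
 [ 0.6711 -0.0879  0.213 ]]
wrist red 1972 [[ 0.6899 -0.104   0.2146]
 [ 0.7002 -0.0897  0.2201]
 [ 0.708  -0.0722  0.2211]]
dark 22466 [0.1702 0.233  0.2437 0.2592 0.2832]
[[ 0.6963 -0.0997  0.1702]
 [ 0.7033 -0.0854  0.1702]
 [ 0.7024 -0.0827  0.1703]
 [ 0.7031 -0.0911  0.1703]
 [ 0.7024 -0.0833  0.1703]
 [ 0.7032 -0.0905  0.1704]
 [ 0.6971 -0.0992  0.1704]
 [ 0.7021 -0.0936  0.1705]]
```

The plunger top is still at 219 mm, so contact hasn't been made. Continuing down in small steps, watching the force.

jog_arm --pt "0 0 0.1 0 0 0" --pt "0 0 0.2 0 0 0" --pt "0 0 0.3 0 0 0" --pt "0 0 0.4 0 0 0" --pt "0 0 0.4 0 0 0"

```text
time_s: 22.95
position: [0.6906, -0.0898, 0.1972]
tool_rot: [[0.987, -0.158, -0.002], [-0.158, -0.988, -0.0], [-0.002, 0.001, -1.0]]
ft_force: [-0.5, 0.4, -0.4]
grip_width: 0.0
gripper_force: 0.0
```

```bash
python3 - <<'E'
from h import *
np.set_printoptions(precision=4,suppress=True)
s=env.observe(); print(s["ft_force"],s["q"])
w=env.get_image("wrist"); sc=env.get_image("scene")
a=cv2.resize(w["frame"],(400,300)); b=cv2.resize(sc["frame"][195:275,230:337],(400,300),interpolation=cv2.INTER_CUBIC)
c=cv2.resize(w["frame"][180:390,140:420],(800,300)) if 0 else cv2.resize(w["frame"][210:420,140:420],(400,300))
t=env.get_image("top"); d=cv2.resize(t["frame"][140:230,260:380],(400,300),interpolation=cv2.INTER_CUBIC)
cv2.imwrite("pics/c8.png",np.vstack([np.hstack([a,b]),np.hstack([c,d])])[...,::-1])
for im in (w,sc):
    p=cloud(im).reshape(-1,3); fr=im["frame"].reshape(-1,3).astype(int)
    m=(abs(p[:,0]-.69)<.03)&(abs(p[:,1]+.09)<.03)&(p[:,2]>.20)&(fr[:,0]>fr[:,1]+60); print(m.sum(),np.percentile(p[m],[5,50,95],axis=0)[:,2])
E
```

```text
[-0.5158  0.3982 -0.4217] [-17.0986  37.861   47.932   -0.0494  94.3263  81.9657]
1892 [0.2145 0.2201 0.2211]
95 [0.2105 0.2177 0.22  ]
```

View pics/c8.png

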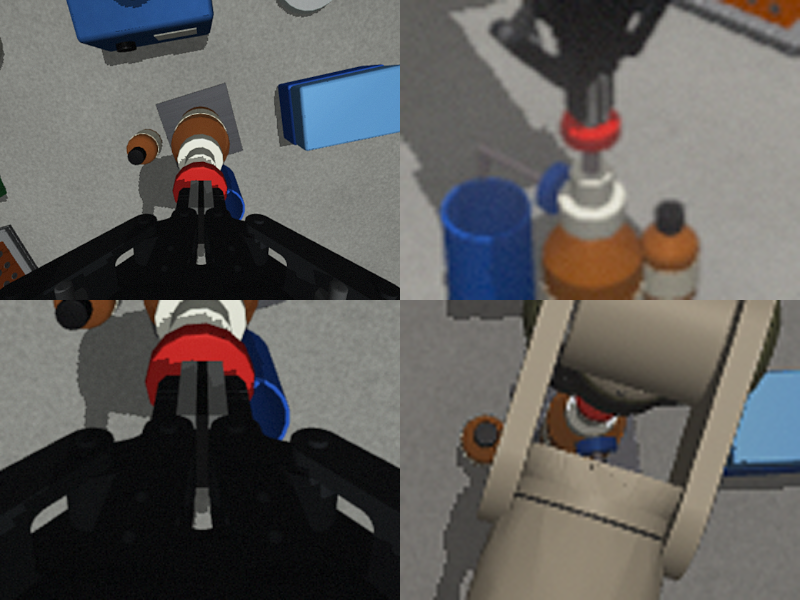

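The composite shows the fingertips meeting the middle of the red disc, which is still up, and the beaker upright beside it under the nozzle. I'll raise the tool and measure where the fingertips sit in the tool frame.

```bash
cat > tip.py <<'E'
from h import *
np.set_printoptions(precision=4,suppress=True)
s=env.observe(); im=env.get_image("wrist"); B=(cloud(im)-s["position"])@s["tool_rot"]; fr=im["frame"].astype(int)
m=(im["depth"]>0)&(abs(B[...,1])<.02)&(abs(B[...,0])<.03)&(B[...,2]>-.06)&(B[...,2]<.02)&(fr[...,0]<fr[...,1]+40)
q=B[m]; print(m.sum(),"tip z max",np.percentile(q[:,2],[50,90,95,98,99.5,100]))
for lo in np.arange(-.06,.02,.008):
    k=q[(q[:,2]>lo)&(q[:,2]<=lo+.008)]
    if len(k): print(round(lo,3),len(k),"x",np.percentile(k[:,0],[5,95]),"y",np.percentile(k[:,1],[5,95]))
E
python3 tip.py
```

```text
2399 tip z max [-0.0429  0.0188  0.0194  0.0197  0.0199  0.02  ]
-0.06 500 x [0.0058 0.0105] y [-0.0126  0.0104]
-0.052 611 x [0.0055 0.0103] y [-0.0133  0.0112]
-0.044 538 x [0.0055 0.0103] y [-0.0134  0.011 ]
-0.036 364 x [0.0055 0.0102] y [-0.0125  0.01  ]
-0.028 36 x [-0.0077  0.0097] y [-0.017   0.0169]
-0.02 23 x [0.0024 0.0161] y [0.0049 0.0169]
-0.012 2 x [0.0076 0.009 ] y [-0.0165  0.0124]
0.012 325 x [0.004  0.0115] y [-0.0122  0.009 ]
```

jog_arm --pt "0 0 -1 0 0 0" --pt "0 0 -2.5 0 0 0" --pt "0 0 -4 0 0 0" --pt "0 0 -5 0 0 0" --pt "0 0 -5 0 0 0" --pt "0 0 -5 0 0 0"

```text
time_s: 23.65
position: [0.6909, -0.0898, 0.2482]
tool_rot: [[0.988, -0.158, -0.0], [-0.158, -0.988, -0.001], [-0.0, 0.001, -1.0]]
ft_force: [0.5, 0.2, -0.5]
grip_width: 0.0001
gripper_force: 0.0
```

```bash
python3 tip.py
```

```text
2044 tip z max [-0.0453 -0.0329 -0.0309 -0.0296 -0.0281 -0.027 ]
-0.06 496 x [0.0058 0.0105] y [-0.0126  0.0105]
-0.052 638 x [0.0055 0.0104] y [-0.0132  0.0112]
-0.044 526 x [0.0055 0.0104] y [-0.0134  0.0113]
-0.036 374 x [0.0056 0.0103] y [-0.0124  0.0105]
-0.028 10 x [0.0093 0.0098] y [-0.0036  0.0052]
```

Depth shows the fingertips end about 28 mm behind the stated TCP, so contact should come near TCP z ≈ 0.191. Pressing with that in mind.

jog_arm --pt "0 0 1 0 0 0" --pt "0 0 2.5 0 0 0" --pt "0 0 4 0 0 0" --pt "0 0 5 0 0 0" --pt "0 0 5.3 0 0 0" --pt "0 0 5.5 0 0 0" --pt "0 0 5.5 0 0 0"

```text
time_s: 24.28
position: [0.6906, -0.0897, 0.1929]
tool_rot: [[0.988, -0.158, -0.002], [-0.158, -0.988, -0.0], [-0.002, 0.001, -1.0]]
ft_force: [-1.3, 0.9, 2.8]
grip_width: -0.0003
gripper_force: 1.5
```

jog_arm --pt "0 0 0.2 0 0 0" --pt "0 0 0.4 0 0 0" --pt "0 0 0.6 0 0 0" --pt "0 0 0.8 0 0 0" --pt "0 0 0.8 0 0 0"

```text
time_s: 24.7
position: [0.6908, -0.0898, 0.1847]
tool_rot: [[0.988, -0.158, -0.001], [-0.158, -0.988, -0.001], [-0.001, 0.001, -1.0]]
ft_force: [-2.1, 0.7, 6.0]
grip_width: 0.0001
gripper_force: 2.5
```

jog_arm --pt "0 0 0.2 0 0 0" --pt "0 0 0.4 0 0 0" --pt "0 0 0.6 0 0 0" --pt "0 0 0.8 0 0 0" --pt "0 0 1.0 0 0 0" --pt "0 0 1.1 0 0 0" --pt "0 0 1.1 0 0 0"

```text
time_s: 25.28
position: [0.6909, -0.0898, 0.1747]
tool_rot: [[0.988, -0.158, 0.0], [-0.158, -0.988, -0.001], [0.0, 0.001, -1.0]]
ft_force: [-3.1, 1.6, 8.6]
grip_width: -0.0001
gripper_force: 4.0
```

jog_arm --pt "0 0 0.1 0 0 0" --pt "0 0 0.1 0 0 0"

```text
time_s: 25.45
position: [0.691, -0.0898, 0.1745]
tool_rot: [[0.988, -0.158, 0.001], [-0.158, -0.988, -0.001], [0.001, 0.001, -1.0]]
ft_force: [-4.9, 1.2, 11.8]
grip_width: -0.0002
gripper_force: 6.1
```

jog_arm --pt "0 0 0.1 0 0 0" --pt "0 0 0.1 0 0 0" --pt "0 0 0.1 0 0 0" --pt "0 0 0.1 0 0 0" --pt "0 0 0.1 0 0 0" --pt "0 0 0.1 0 0 0"

```text
time_s: 25.95
position: [0.691, -0.0899, 0.1745]
tool_rot: [[0.988, -0.158, 0.002], [-0.158, -0.988, -0.002], [0.002, 0.001, -1.0]]
ft_force: [-6.8, 1.9, 16.0]
grip_width: 0.0001
gripper_force: 8.2
```

```bash
python3 - <<'E'
from h import *
s=env.observe(); print(s["ft_force"],s["position"])
im=env.get_image("scene"); p=cloud(im).reshape(-1,3); fr=im["frame"].reshape(-1,3).astype(int)
m=(abs(p[:,0]-.69)<.03)&(abs(p[:,1]+.09)<.03)&(p[:,2]>.17)&(fr[:,0]>fr[:,1]+70); print(m.sum(),np.percentile(p[m],[5,50,90,97],axis=0)[:,2])
E
```

```text
[-6.77449252  1.89660397 15.96467563] [ 0.69100118 -0.08985224  0.1745058 ]
81 [0.18910194 0.19574917 0.19770334 0.19850544]
```

At the stop: disc top at 197 mm, and the force rises without further travel. Lifting off to let it spring back.

jog_arm --pt "0 0 -0.4 0 0 0" --pt "0 0 -0.8 0 0 0" --pt "0 0 -1.2 0 0 0" --pt "0 0 -1.6 0 0 0" --pt "0 0 -2.1 0 0 0" --pt "0 0 -2.8 0 0 0" --pt "0 0 -4.5 0 0 0" --pt "0 0 -6.5 0 0 0"

```text
time_s: 26.67
position: [0.6904, -0.0897, 0.2356]
tool_rot: [[0.987, -0.158, -0.005], [-0.158, -0.987, 0.001], [-0.005, 0.0, -1.0]]
ft_force: [-0.1, -0.2, -0.3]
grip_width: 0.0001
gripper_force: 0.0
```

jog_arm --pt "0 0 -3 0 0 0" --pt "-2 0 -6 0 0 0" --pt "-5 0 -7 0 0 0" --pt "-8 0 -7 0 0 0" --pt "-11 0 -7 0 0 0" --pt "-14 0 -7 0 0 0" --pt "-14 0 -7 0 0 0" --pt "-14 0 -7 0 0 0"

```text
time_s: 27.33
position: [0.5519, -0.0675, 0.3075]
tool_rot: [[0.987, -0.158, -0.001], [-0.158, -0.987, -0.001], [-0.001, 0.001, -1.0]]
ft_force: [0.0, -0.7, 0.1]
grip_width: -0.0003
gripper_force: 0.0
```

```bash
python3 - <<'E'
from h import *
np.set_printoptions(precision=4,suppress=True)
s=env.observe(); print(s["time_s"],s["ft_force"],s["position"],s["qvel"])
im=env.get_image("scene"); p=cloud(im).reshape(-1,3); fr=im["frame"].reshape(-1,3).astype(int)
m=(abs(p[:,0]-.69)<.03)&(abs(p[:,1]+.09)<.03)&(p[:,2]>.17)&(fr[:,0]>fr[:,1]+70); print("plunger",np.percentile(p[m],[50,97],axis=0)[:,2])
q=p[(p[:,2]>.08)&(p[:,2]<.1)&(fr[:,2]>fr[:,0]+50)&(abs(p[:,0]-.595)<.06)&(abs(p[:,1]+.1)<.06)]
print("beaker",cv2.minEnclosingCircle((q[:,:2]*1000).astype(np.float32)),np.percentile(q[:,2],95))
for t in ["rack","tip_box","flask","vial","green_rack","yellow_rack"]:
    for r in env.regions_of("scene",t)[:1]:
        k=cloud(im)[r["pixels"]&(im["depth"]>0)]; zt=np.percentile(k[:,2],97); print(t,np.median(k[k[:,2]>zt-.006],0))
E
```

```text
27.3333 [ 0.0333 -0.7306  0.1155] [ 0.5519 -0.0675  0.3075] [ 0.0156  2.9474 -3.2417 -0.0264  0.0237  0.1862]
plunger [0.2187 0.2211]
beaker ((595.3475341796875, -102.73568725585938), 33.22904968261719) 0.09119517477633643
rack [0.4945 0.3099 0.0946]
tip_box [ 0.7009 -0.2818  0.0797]
flask [ 0.554  -0.4854  0.1496]
vial [ 0.682  -0.0041  0.0798]
green_rack [0.6968 0.2785 0.0894]
```

The plunger is back up, the beaker is centred, and the bystanders I re-measured haven't moved. Handing in.

```bash
python3 -c "
from rig import env
print(env.close_job())"
```

```text
the job is handed in; nothing more can be done
None
```

The job is handed in at about 27 s: the rack is flat in the tray, the beaker stands within about 2 mm of centre under the nozzle, and the plunger was pressed once to its stop (about 16 N) and sprang back; the tip box, flask, vial and green rack had not moved, and the yellow rack was not re-measured.

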